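# Turn the reversed temperature logger in the reading dock

### The job

Three steriliser temperature loggers lie in the sloping reading dock, and one of them was put in the wrong way round, with its probe pointing up the slope. Lift that one out, turn it end for end and put it back in its slot with the probe pointing down the slope like the other two, lying fully home in the slot, and let go. Leave the other two where they are.

Things in the scene. Friction and masses are not known exactly. Their poses are not given: they have to be found in the camera images.
- deck: Fixed sloping steel face of the dock, 196 mm (along the slope) x 250 mm, at 30 degrees. Origin on the face at its centre, 75 mm above the table. x points up the slope along the slots, y across the slots, z out of the face (30 degrees off vertical). Three equal slots at y = -80, 0 and +80 mm, centred on x = 0, each taking a logger either way round. Nothing else stands on the face.
- slot0 (a point): Floor centre of the slot at y = -80 mm. A slot is four grey plastic corner guides, upright to 14 mm off the face, with flared lips to 22 mm; between them it is 35 mm wide and 98 mm long (a logger body has 2.5 mm to spare each side, 4 mm each end). A logger at rest may lean against the lower end guides. A 20 mm gap between the end guides lets the probe out.
- slot1 (a point): Floor centre of the middle slot, y = 0 (same axes as the deck). The side guides stand only 29 to 53 mm from the slot's centre along the slope, and reach from 17.5 to 28 mm either side of its centre line: the middle 58 mm of the logger's body is free for fingers at both sides, down to the face.
- slot2 (a point): Floor centre of the slot at y = +80 mm. Between the bodies of neighbouring loggers 50 mm is free.
- logger_a_centre (a point): Centre of the square body (half-way up and along it) of the logger that lies the wrong way round, in any of the slots: steel, square body 30 x 30 mm in section and 90 mm long, one end a flat black cap, out of the other a round probe 12 mm across and 40 mm long (15 mm across over its first 6 mm); about 0.18 kg. This point is 15 mm off the face when it lies home. Its x axis points to the probe, its z axis, at the start, out of the face.
- logger_a_tip (a point): Tip of that logger's probe, on its axis 85 mm from the centre of its square body.
- logger_b_centre (a point): Centre of the square body of one logger that already lies the right way round, in another slot; same shape and size.
- logger_c_centre (a point): Centre of the square body of the other logger that already lies the right way round, in another slot; same shape and size.
- logger_b_tip (a point): Tip of the probe of the first of these, on its axis 85 mm down the slope from the centre of its body.
- logger_c_tip (a point): Tip of the probe of the second of these, on its axis 85 mm down the slope from the centre of its body.

How it is judged (in metres and radians):
On the way:
1. the reversed logger is lifted clear out of its slot (z of logger_a_centre in the frame of deck above 0.05 m), for 0.2 s.
At the end, for the whole second after the job is handed in: The reversed logger lies in its slot, probe down the slope: centre within 8 mm along and 6 mm across the slot, 10 to 19 mm off the face; probe tip 8 to 22 mm off the face and within 10 mm of the slot's centre line; released, at rest. The others within 12 mm (centre) and 16 mm (tip) of their start (x of logger_a_centre in the frame of deck between -0.008 and 0.008 m and z of logger_a_centre in the frame of deck between 0.01 and 0.019 m and z of logger_a_tip in the frame of deck between 0.008 and 0.022 m and x of logger_a_tip in the frame of deck below -0.07 m and ((y of logger_a_centre in the frame of deck between -0.086 and -0.074 m and y of logger_a_tip in the frame of deck between -0.09 and -0.07 m) or (y of logger_a_centre in the frame of deck between -0.006 and 0.006 m and y of logger_a_tip in the frame of deck between -0.01 and 0.01 m) or (y of logger_a_centre in the frame of deck between 0.074 and 0.086 m and y of logger_a_tip in the frame of deck between 0.07 and 0.09 m)) and distance of each of logger_b_centre, logger_c_centre from where it was at the start of the episode below 0.012 m and distance of each of logger_b_tip, logger_c_tip from where it was at the start of the episode below 0.016 m and contact force between logger_a and the fingers below 0.05 N and linear speed of logger_a below 0.02 m/s); the robot touches nothing.
It fails at once if a logger that was right is knocked out of place (its centre moves over 15 mm) (distance of logger_b_centre from where it was at the start of the episode above 0.015 m).
It fails at once if the other logger that was right is knocked out of place (its centre moves over 15 mm) (distance of logger_c_centre from where it was at the start of the episode above 0.015 m).
It also fails if it takes over 42 s, if anything falls off the work surface, if the arm or the gripper's body presses on something with over 40 N, if the wrist force passes 120 N, or if a joint passes its speed limit or range.

### The arm

A 6-joint arm with a two-finger parallel gripper is mounted at the origin on the work surface. World frame = base frame: x ahead of the robot, y to its left, z up, the work surface at z = 0. Lengths are in mm, angles in rad, forces in N, time in s.
With the tool pointing down it reaches from about 350 to 775 mm from the base axis. Payload 7.3 kg.
Tool frame: the origin (TCP) lies between the finger pads; the fingertips stand 17 mm ahead of it and the grasp point (between the pads) lies 2 mm behind it; z points along the fingers, y is the direction in which the jaws open and shut (so a half turn about z gives the same grasp; the last joint's range is limited). The gripper opens to 92 mm and grips with 3 to 60 N. Pads are 19 mm wide; open, the fingers measure 130 mm over their backs; the gripper's body (75 mm by 190 mm) begins 47 mm behind the grasp point.
Start: joints at [-1.476, 0.342, 1.524, -0, 1.275, -0.146], TCP at [125.223, -509.865, 243.741] pointing down, gripper open.
Joint ranges: [-2.53, 2.53], [-0.77, 2.02], [0.04, 2.7], [-1, 4.14], [0.28, 2.66], [-3.11, 3.11]. Speed limits (rad/s): [2.57, 2.57, 3.14, 3.14, 3.14, 3.14].

### API

Orientations are given as [roll, pitch, yaw] about the fixed x, y, z axes, in that order (R = Rz(yaw) Ry(pitch) Rx(roll)).
In Python, from plant import get_obs, capture, get_calibration, close_job gives the robot as it stands.
- The arm moves only by the tool carry_out, never from a script. Its argument "moves" is one flat list of numbers, 7 for each row, row after row: the shift along the tool's x, y, z normalised to -1 to 1, where 1 is 40 cm, then the turn, a rotation vector about the tool's x, y, z normalised to -1 to 1, where 1 is 30 degrees, then the opening, from 0 (shut) to 1 (fully open). A call has exactly 8 rows; each row is the pose to reach, as a shift and turn from the pose measured when the call began, along the tool's axes at that moment; what a row does not reach only later rows make up. A row lasts 1/10 s, in which the tool goes at most 50 mm and 8.59 degrees, less where a joint would pass 70% of its speed; a pose out of reach is approached as far as the arm can. A call with a number of a shift or a turn outside -1 to 1 is refused whole. A call with a gripper value outside its range is refused whole. The fingers move at their own pace and stop on an object; the grip force is fixed at half the most. Time passes only in rows, so rows that repeat a pose let the fingers close, or fill a call up. It gives the time, the measured TCP pose, the force and the opening at its end, in the units of the state.
- get_obs(): the state, without advancing time (a new reading comes with each control period).
- capture(name): name is "scene" or "top"; returns the picture (384x512x3 uint8, red, green, blue); there is no depth.
- get_calibration(name): a dict with "vfov" (degrees; the focal length in pixels is half the picture's height over the tangent of half this angle, whatever the lens; pixels are square), "cx", "cy" (the principal point, pixels), "cam_to_world" (4x4, takes a point from camera to world coordinates). Camera axes: x right, y up, looking along -z (the intrinsics and any distortion apply to the point x, -y, -z); pixel columns grow to the right and rows downward; lengths in mm; the calibration is good to about 2 mm. A picture is of the moment at which its call begins. get_calibration takes no time and is no camera call.
- close_job(): hands the job in, once; it reports no verdict.
The state is a dict: "time": time; "joint_positions": joint angles; "dq": joint speeds; "tau": joint torques, N m; "tool_pos": TCP position; "tcp_rot": TCP orientation; "contact_force": force on the tool from outside, world axes, zero at the start; "moment": the same for the moment, N m; "grip_width": finger opening in mm.
Only numpy, scipy, OpenCV 4.12 (cv2) and the standard library are available. Lean on these libraries where they do the work, as an engineer would, in place of code of your own. Each camera call takes 0.05 s, during which the arm holds its last target.

## Working session

There is one attempt and no reset: what is moved stays moved. The work goes in short steps, Python scripts to look and compute and a tool call to move; the robot and the scene stay as the last step left them, time stands still between calls to the robot, and variables do not carry over. Pictures are saved under pics/ and viewed, and the job is handed in when it is done.

Besides the shell and the picture viewer there is one more tool, called after "Emit:" as name(argument=value, ...), one argument or row to a line, values as JSON. carry_out: Moves the arm, as the interface text tells. Scaled input: -1 to 1 covers 40 cm each way for a shift and 30 degrees each way for a turn. Its arguments: {"type":"object","properties":{"moves":{"type":"array","items":{"type":"number"}}},"required":["moves"]}

```bash
mkdir -p pics
python3 - <<'E'
from plant import *
import cv2
print(get_obs())
for n in("scene","top"):
    im=capture(n); cv2.imwrite(f"pics/{n}0.png",cv2.cvtColor(im,cv2.COLOR_RGB2BGR)); print(n,get_calibration(n))
E
```

```text
{'time': 0.0, 'joint_positions': array([-1.47598560e+00,  3.42722703e-01,  1.52504926e+00,  1.06711131e-05,
        1.27540524e+00, -1.45999302e-01]), 'dq': array([ 0.00040075, -0.0009229 ,  0.00040218,  0.00194577,  0.00131055,
        0.0001637 ]), 'tau': array([-1.27979915e-04, -4.31240451e+01, -2.44220620e+01,  7.18770898e-02,
        5.59611549e-02, -1.09562422e-04]), 'tool_pos': array([ 125.1938555 , -509.44492174,  243.03370849]), 'tcp_rot': array([-3.14002644e+00, -2.40618173e-04,  2.40806730e-01]), 'contact_force': array([-0.19163695, -0.03980708,  0.3825886 ]), 'moment': array([-0.02437883,  0.02856937, -0.01535433]), 'grip_width': 91.53413237320302}
scene {'vfov': 43.72015038649177, 'cx': 263.9221708947438, 'cy': 195.53778913374938, 'cam_to_world': array([[-2.81769310e-01, -5.09347367e-01,  8.13124416e-01,
         1.13658311e+03],
       [ 9.59401924e-01, -1.60527551e-01,  2.31902682e-01,
         1.69093905e+02],
       [ 1.24098504e-02,  8.45456188e-01,  5.33900581e-01,
         4.83335257e+02],
       [ 0.00000000e+00,  0.00000000e+00,  0.00000000e+00,
         1.00000000e+00]])}
top {'vfov': 49.01494639686234, 'cx': 254.2697930726344, 'cy': 196.00224706735767, 'cam_to_world': array([[-8.95320467e-03,  9.89165661e-01, -1.46530321e-01,
         4.85469348e+02],
       [-9.99765091e-01, -1.17473337e-02, -1.82143707e-02,
         1.16808155e+01],
       [-1.97383706e-02,  1.46332823e-01,  9.89038473e-01,
         8.26098082e+02],
       [ 0.00000000e+00,  0.00000000e+00,  0.00000000e+00,
         1.00000000e+00]])}
```

View pics/scene0.png

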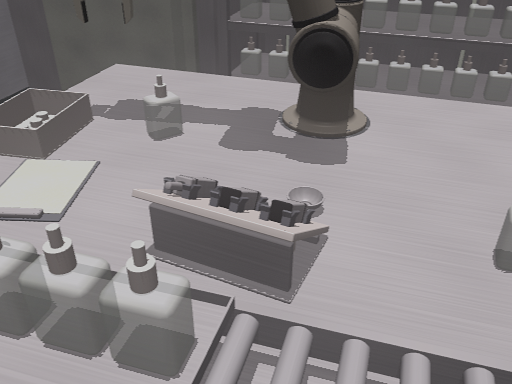

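View pics/top0.png

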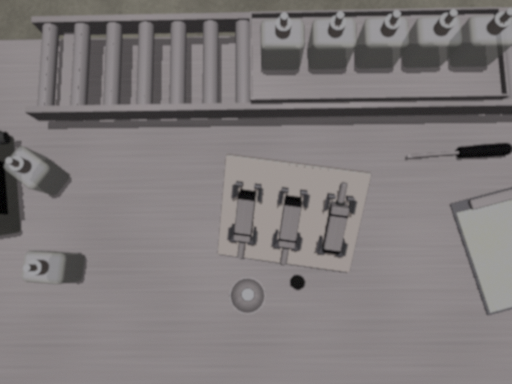

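The top view shows the deck at about (220–370, 155–272). The right-hand logger (about (336,228), world −y side) has its probe pointing up the slope at (342,185). The other two have their probes down, at (241,255) and (284,262). I'll zoom in next.

Run:
```python
import cv2
im=cv2.imread("pics/top0.png"); cv2.imwrite("pics/topz.png",cv2.resize(im[145:285,205:385],None,fx=4.2,fy=4.2,interpolation=cv2.INTER_CUBIC))
im=cv2.imread("pics/scene0.png"); cv2.imwrite("pics/scenez.png",cv2.resize(im[160:290,120:340],None,fx=3.6,fy=3.6,interpolation=cv2.INTER_CUBIC))
```

```text
(no output)
```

View pics/topz.png

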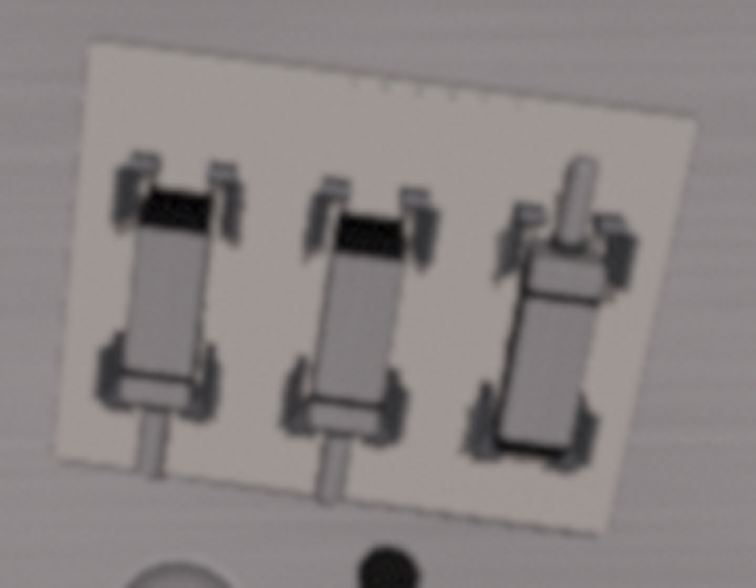

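View pics/scenez.png

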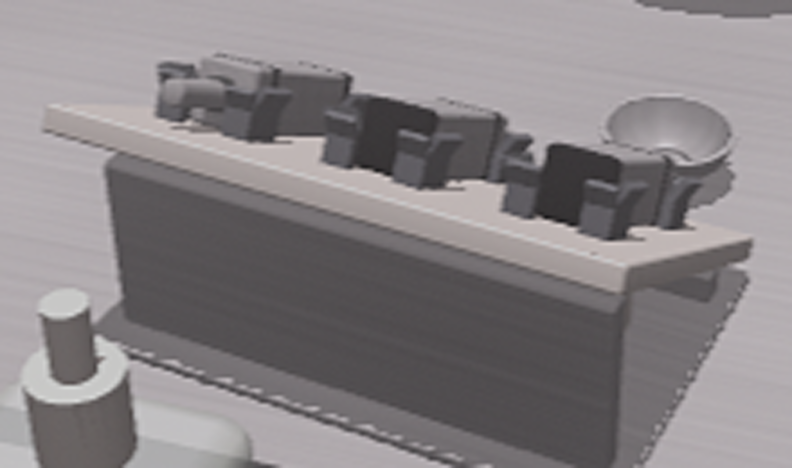

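```bash
cat > h.py <<'E'
import numpy as np, cv2
from plant import *
from scipy.spatial.transform import Rotation as R
from scipy.optimize import least_squares
CAL={n:get_calibration(n) for n in("scene","top")}
def proj(P,n,k=0):
    c=CAL[n]; f=192/np.tan(np.radians(c["vfov"])/2)
    T=np.linalg.inv(c["cam_to_world"]); q=np.atleast_2d(P)@T[:3,:3].T+T[:3,3]
    q=q*[1,-1,-1]; K=np.array([[f,0,c["cx"]],[0,f,c["cy"]],[0,0,1]])
    return cv2.projectPoints(q.reshape(-1,1,3),np.zeros(3),np.zeros(3),K,np.array([k,0,0,0.]))[0][:,0]
def deckT(x,y,yaw,z=75.):
    T=np.eye(4);T[:3,:3]=(R.from_euler('z',yaw)*R.from_euler('y',-np.pi/6)).as_matrix();T[:3,3]=x,y,z;return T
def unz(p,s,o): return (np.array(p,float)+.5)/s-.5+np.array(o)
E
cat > fit.py <<'E'
from h import *
top=unz([(90,42),(697,120),(603,533),(57,460)],4.2,(205,145))
sc=unz([(45,107),(628,268),(750,236)],3.6,(120,160))
L=[(98,125,0),(98,-125,0),(-98,-125,0),(-98,125,0)]; S=[(98,-125,0),(98,125,0),(-98,125,0)]
# logger features also: cap-lid top edges
def res(p,parts=False):
    T=deckT(p[0],p[1],p[2]); w=lambda l:np.array(l)@T[:3,:3].T+T[:3,3]
    a=proj(w(L),"top",p[3])+p[5:7]-top; b=proj(w(S),"scene",p[4])+p[7:9]-sc
    if parts: print(a.round(1).tolist(),b.round(1).tolist())
    return np.r_[a.ravel(),b.ravel()*.7,p[3:5]/.1, p[5:9]/2]
for free in(0,1):
    f=(lambda q:res(np.r_[q[:3],0,0,0,0,0,0])) if not free else res
    s=least_squares(f,np.zeros(9)+[400,0,0,0,0,0,0,0,0])
    print(s.x.round(4),s.cost); res(s.x if free else np.r_[s.x[:3],np.zeros(6)],True)
E
python3 fit.py
```

```text
[ 5.607523e+02 -3.793500e+01 -1.418000e-01  0.000000e+00  0.000000e+00
  0.000000e+00  0.000000e+00  0.000000e+00  0.000000e+00] 3.848078547804871
[[-0.9, -0.4], [0.8, -0.6], [1.3, 0.3], [-1.2, -0.2]] [[-0.7, -1.3], [-0.0, -1.0], [1.3, -0.2]]
[ 5.606104e+02 -3.822500e+01 -1.414000e-01 -1.029000e-01 -3.630000e-02
  2.429000e-01  2.596000e-01 -1.179000e-01  8.177000e-01] 1.960206139847174
[[-0.4, 0.0], [0.2, -0.1], [0.9, -0.0], [-0.7, 0.0]] [[-0.6, -0.5], [-0.3, -0.3], [0.9, 0.5]]
```

```bash
cat >> h.py <<'E'
P0=np.array([560.6104,-38.2250,-0.1414,-0.1029,-0.0363,0.2429,0.2596,-0.1179,0.8177])
def overlay(im,n,boxes,crop,s,name):
    "boxes: list of (T4x4, polyline list)"
    x0,y0,x1,y1=crop
    z=cv2.resize(cv2.cvtColor(im,cv2.COLOR_RGB2BGR)[y0:y1,x0:x1],None,fx=s,fy=s,interpolation=cv2.INTER_CUBIC)
    for T,pl,col in boxes:
        w=np.array(pl,float)@T[:3,:3].T+T[:3,3]
        i=0 if n=="top" else 1
        q=proj(w,n,P0[3+i])+P0[5+2*i:7+2*i]
        q=(q-[x0,y0]+.5)*s-.5
        cv2.polylines(z,[np.round(q).astype(int).reshape(-1,1,2)],False,col,1,cv2.LINE_AA)
    cv2.imwrite(name,z)
def logger(sgn,x=0,y=0):
    o=[]
    for zz in(0,30): o.append([(x-45,y-15,zz),(x+45,y-15,zz),(x+45,y+15,zz),(x-45,y+15,zz),(x-45,y-15,zz)])
    o.append([(x+sgn*45,y-6,15),(x+sgn*85,y-6,15),(x+sgn*85,y+6,15),(x+sgn*45,y+6,15)])
    return o
E
cat > ov.py <<'E'
from h import *
import sys
T=deckT(*P0[:3]); g=(0,255,0)
B=[(T,[(98,125,0),(98,-125,0),(-98,-125,0),(-98,125,0),(98,125,0)],(255,0,0))]
for y,s in((-80,1),(0,-1),(80,-1)):
    for l in logger(s,-4,y)[1:]: B.append((T,l,g))
rd=lambda n:cv2.cvtColor(cv2.imread(f"pics/{n}0.png"),cv2.COLOR_BGR2RGB)
overlay(rd("top"),"top",B,(205,145,385,285),4.2,"pics/ov_top.png")
overlay(rd("scene"),"scene",B,(120,160,340,290),3.6,"pics/ov_scene.png")
E
python3 ov.py
```

```text
(no output)
```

View pics/ov_top.png

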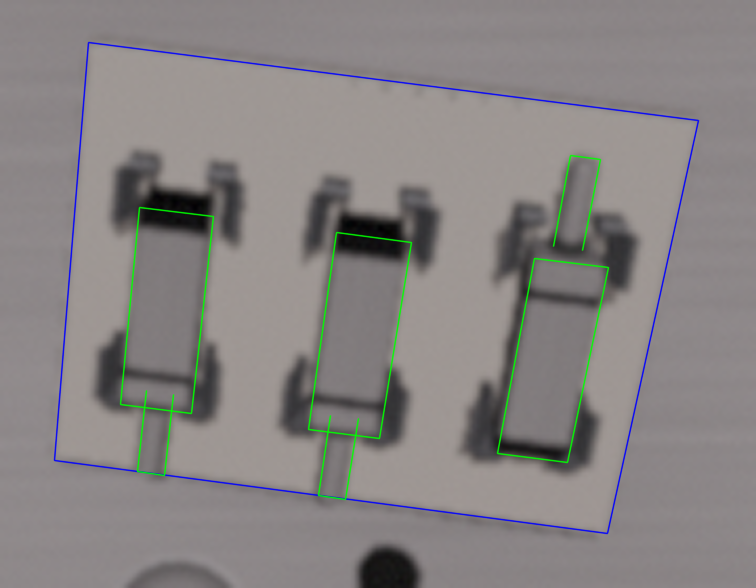

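View pics/ov_scene.png

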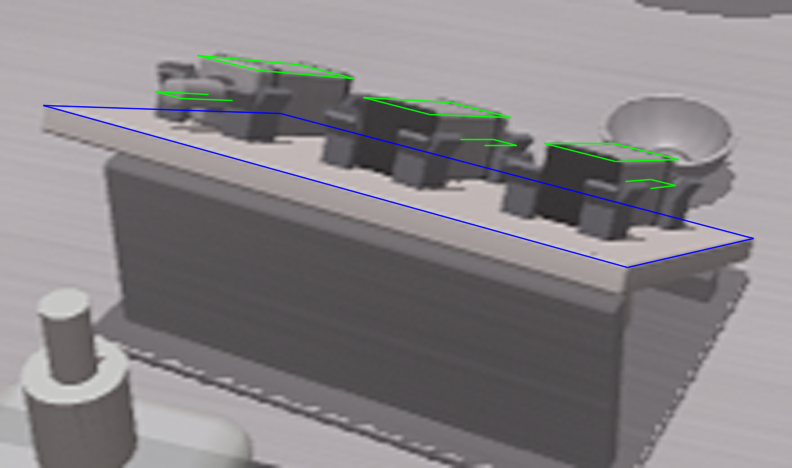

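```bash
cat >> h.py <<'E'
T_D=deckT(*P0[:3])
def cmd(p,yawdeg,rotfull=None):
    """deck-frame TCP position p, tool x at yawdeg (deck z) from deck x, tool z = -deck z"""
    o=get_obs(); Rm=R.from_euler('xyz',o["tcp_rot"]); 
    w=T_D[:3,:3]@np.array(p,float)+T_D[:3,3]
    Rt=R.from_matrix(T_D[:3,:3])*R.from_euler('z',yawdeg,degrees=True)*R.from_euler('x',np.pi)
    s=Rm.inv().apply(w-o["tool_pos"])/400; r=np.degrees((Rm.inv()*Rt).as_rotvec())/30
    d=T_D[:3,:3].T@(o["tool_pos"]-T_D[:3,3]); e=np.degrees((R.from_matrix(T_D[:3,:3]).inv()*Rm*R.from_euler('x',-np.pi)).as_rotvec())
    print("t",round(o["time"],2),"now deck",d.round(1),"rotvec vs deck",e.round(1),"q",o["joint_positions"].round(2),"grip",round(o["grip_width"],1),"F",o["contact_force"].round(1))
    print("CMD",s.round(4),r.round(4))
E
python3 -c "
from h import *
cmd((-4,-79,130),0)"
```

```text
t 0.1 now deck [-231.7 -528.   327.9] rotvec vs deck [ 5.8 29.6 21.4] q [-1.48  0.34  1.52 -0.    1.28 -0.15] grip 91.9 F [0.4 0.7 0.4]
CMD [ 1.1057 -0.765   0.145 ] [-0.1935  0.9879  0.7125]
```

Emit:
carry_out(
  moves=[0.06,-0.04,0.01,-0.01,0.05,0.04,0.6,0.16,-0.11,0.02,-0.03,0.15,0.1,0.6,0.26,-0.18,0.03,-0.05,0.25,0.18,0.6,0.36,-0.25,0.05,-0.07,0.36,0.26,0.6,0.46,-0.32,0.06,-0.09,0.46,0.33,0.6,0.56,-0.39,0.07,-0.11,0.56,0.4,0.6,0.62,-0.43,0.08,-0.12,0.6,0.43,0.6,0.65,-0.45,0.08,-0.12,0.62,0.45,0.6],
)

```text
time: 0.9
tool_pos: [335.2, -269.9, 210.7]
tcp_rot: [3.121, -0.329, 0.007]
contact_force: [-0.3, -1.1, 0.5]
grip_width: 54.9
```

```bash
python3 -c "
from h import *
cmd((-4,-79,130),0)"
```

```text
t 0.9 now deck [ -97.1 -261.1  212.7] rotvec vs deck [ 2.3 11.1  7.9] q [-1.05  0.09  2.01  0.36  0.89  0.31] grip 54.9 F [-0.3 -1.1  0.5]
CMD [ 0.329  -0.4087  0.17  ] [-0.0776  0.3686  0.2628]
```

Emit:
carry_out(
  moves=[0.06,-0.07,0.03,-0.01,0.06,0.04,0.6,0.12,-0.15,0.06,-0.03,0.13,0.09,0.6,0.18,-0.23,0.09,-0.04,0.21,0.15,0.6,0.24,-0.3,0.12,-0.06,0.28,0.2,0.6,0.3,-0.37,0.15,-0.07,0.34,0.24,0.6,0.329,-0.409,0.17,-0.078,0.369,0.263,0.6,0.329,-0.409,0.17,-0.078,0.369,0.263,0.6,0.329,-0.409,0.17,-0.078,0.369,0.263,0.6],
)

```text
time: 1.7
tool_pos: [481.4, -106.2, 185.3]
tcp_rot: [3.141, -0.523, -0.14]
contact_force: [0.4, -0.6, 0.2]
grip_width: 55.4
```

Run:
```python
from h import *
cmd((-4,-79,70),0)
for n in("top","scene"):
    cv2.imwrite(f"pics/{n}1.png",cv2.cvtColor(capture(n),cv2.COLOR_RGB2BGR))
```

```text
t 1.7 now deck [ -4.5 -78.4 129.9] rotvec vs deck [0.  0.1 0.1] q [-0.48  0.14  2.12  0.42  0.41  0.89] grip 55.4 F [ 0.4 -0.6  0.2]
CMD [0.0013 0.0015 0.1498] [-0.0015  0.0017  0.0029]
```

View pics/top1.png

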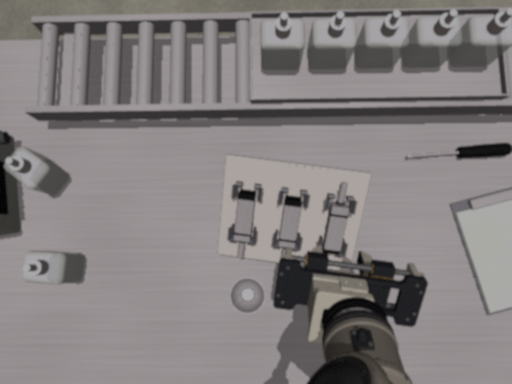

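View pics/scene1.png

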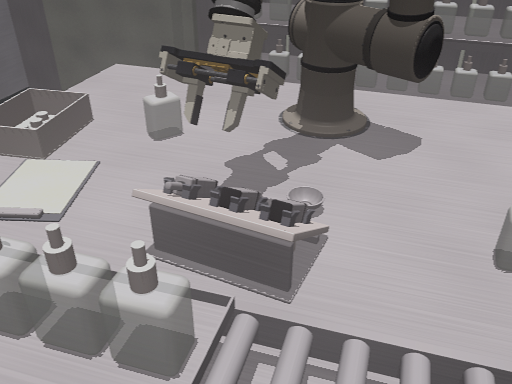

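Emit:
carry_out(
  moves=[0.001,0.001,0.05,-0.002,0.002,0.003,0.6,0.001,0.001,0.1,-0.002,0.002,0.003,0.6,0.001,0.001,0.14,-0.002,0.002,0.003,0.6,0.001,0.001,0.17,-0.002,0.002,0.003,0.6,0.001,0.001,0.175,-0.002,0.002,0.003,0.6,0.001,0.001,0.175,-0.002,0.002,0.003,0.6,0.001,0.001,0.175,-0.002,0.002,0.003,0.6,0.001,0.001,0.175,-0.002,0.002,0.003,0.6],
)

```text
time: 2.6
tool_pos: [517.1, -115.1, 131.0]
tcp_rot: [-3.137, -0.52, -0.144]
contact_force: [0.2, -0.1, 0.1]
grip_width: 55.1
```

Run:
```python
from h import *
cmd((-4,-79,22),0)
for n,c in(("top",(205,145,385,285)),("scene",(120,110,340,275))):
    im=capture(n)
    o=get_obs();Tt=np.eye(4);Tt[:3,:3]=R.from_euler('xyz',o["tcp_rot"]).as_matrix();Tt[:3,3]=o["tool_pos"]
    overlay(im,n,[(Tt,[(0,-28,17),(0,28,17)],(0,0,255)),(Tt,[(0,0,0),(0,0,60)],(0,0,255))],c,3.6,f"pics/{n}2.png")
```

```text
t 2.6 now deck [  0.1 -82.2  64.7] rotvec vs deck [ 0.2  0.2 -0.1] q [-0.45  0.31  2.1   0.59  0.28  0.73] grip 55.1 F [ 0.2 -0.1  0.1]
CMD [-0.0097 -0.0076  0.1067] [-0.0066  0.0077 -0.0037]
```

View pics/top2.png

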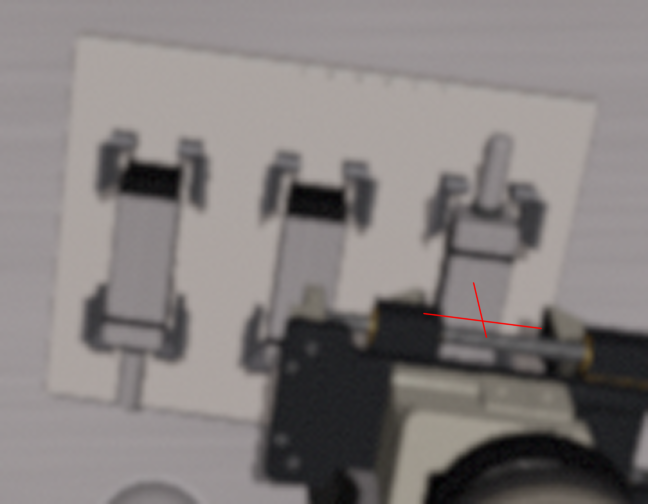

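View pics/scene2.png

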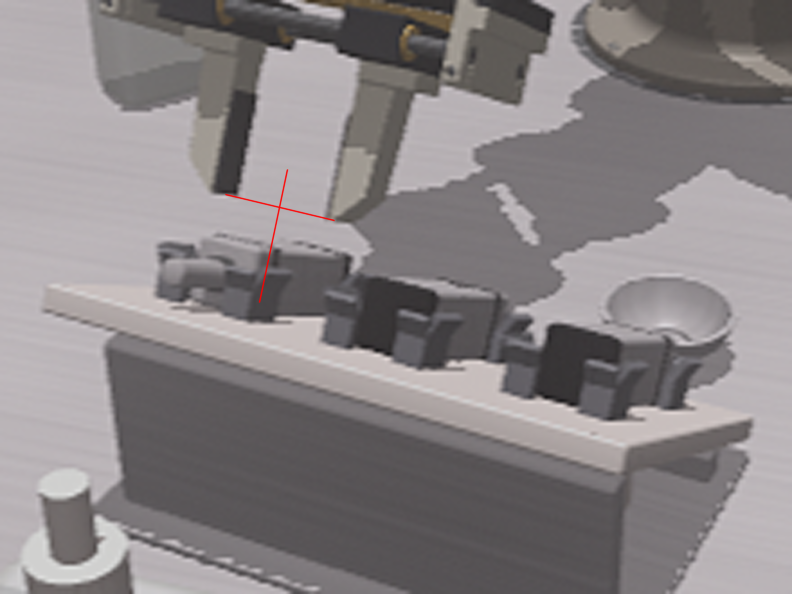

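The fingers line up with the logger, but joint 5 has reached its 0.28 limit, so the arm can't hold the tool square to the deck here. I'll fit the arm's kinematics to find which tool tilts it can reach.

```bash
cat > kin.py <<'E'
from h import *
rz=lambda a:R.from_euler('z',a); ry=lambda a:R.from_euler('y',a)
def fk(q,k):
    h,a1,d,L2,a3,L4,L6=k[:7]
    R1=rz(q[0]);R2=R1*ry(q[1]);R3=R2*ry(q[2]);R4=R3*rz(q[3]);R5=R4*ry(q[4]);R6=R5*rz(q[5]+C6)
    p=R1.apply([a1,d,h])+R2.apply([0,0,L2])+R3.apply([a3,0,L4])+R5.apply([0,0,L6])
    return p,R6
C6=np.pi/2
DATA=[([-1.47598560,0.342722703,1.52504926,0,1.27540524,-0.145999302],[125.2,-509.6,243.4],[-3.1400,0,.2408]),
([-1.05,.09,2.01,.36,.89,.31],[335.2,-269.9,210.7],[3.121,-.329,.007]),
([-.48,.14,2.12,.42,.41,.89],[481.4,-106.2,185.3],[3.141,-.523,-.14])]
if __name__=="__main__":
    o=get_obs(); DATA.append((o["joint_positions"],o["tool_pos"],o["tcp_rot"])); print(repr(o["joint_positions"]))
    for c in(np.pi/2,-np.pi/2,0,np.pi):
        C6=c
        print(c,[np.degrees((fk(q,np.zeros(7))[1].inv()*R.from_euler('xyz',e)).magnitude()).round(1) for q,p,e in DATA])
E
python3 kin.py
```

```text
array([-0.45377752,  0.30814727,  2.09946578,  0.59257006,  0.28309887,
        0.72524638])
1.5707963267948966 [np.float64(0.0), np.float64(0.2), np.float64(0.5), np.float64(0.0)]
-1.5707963267948966 [np.float64(180.0), np.float64(180.0), np.float64(179.8), np.float64(180.0)]
0 [np.float64(90.0), np.float64(90.0), np.float64(89.8), np.float64(90.0)]
3.141592653589793 [np.float64(90.0), np.float64(90.0), np.float64(90.2), np.float64(90.0)]
```

```bash
cat > kfit.py <<'E'
from kin import *
o=get_obs(); DATA.append((o["joint_positions"],o["tool_pos"],o["tcp_rot"]))
pri=np.array([300,0,76,380,0,350,230.])
f=lambda k:np.r_[np.concatenate([(fk(q,k)[0]-p)*w for (q,p,e),w in zip(DATA,(1,.4,.4,1))]),(k-pri)/150]
s=least_squares(f,pri); print(s.x.round(1)); print(f(s.x).round(2)); print((np.sqrt(np.diag(np.linalg.inv(s.jac.T@s.jac)))*1).round(1))
E
python3 kfit.py
```

```text
[213.6  -1.9  76.6 512.2  44.7 379.  299. ]
[ 0.23  0.06 -0.1   0.81  0.21  0.13 -0.5  -1.04  0.62 -0.1  -0.05 -0.19
 -0.58 -0.01  0.    0.88  0.3   0.19  0.46]
[14.4  5.5  0.9  9.2  5.   5.4  6.9]
```

```bash
cat >> kin.py <<'E'
K=np.array([213.6,-1.9,76.6,512.2,44.7,379.,299.])
LO=np.array([-2.53,-.77,.04,-1,.28,-3.11]);HI=np.array([2.53,2.02,2.7,4.14,2.66,3.11])
RD=R.from_matrix(T_D[:3,:3])
def pose(p,beta,yaw):
    return T_D[:3,:3]@np.array(p,float)+T_D[:3,3], RD*R.from_euler('y',beta,degrees=True)*R.from_euler('z',yaw,degrees=True)*R.from_euler('x',np.pi)
def ik(p,Rt,seed=None):
    "unlimited (j4..) solution; returns best within +-2pi of j4,j6"
    best=None
    for s in ([seed] if seed is not None else [])+[[-.4,.3,2.,a,.5,b] for a in(0,1.5,3) for b in(1.5,-1.5)]:
        f=lambda q:np.r_[(fk(q,K)[0]-p)/100,(fk(q,K)[1].inv()*Rt).as_rotvec()]
        r=least_squares(f,s,bounds=(LO,HI),xtol=1e-10,ftol=1e-10)
        if best is None or r.cost<best.cost-1e-9: best=r
        if best.cost<1e-8: break
    return best.x,np.sqrt(2*best.cost)
E
python3 - <<'E'
from kin import *
for z in(22,60,130):
  for yaw in (0,180):
    for b in range(-40,45,8):
        q,c=ik(*pose((-4,-79,z),b,yaw)); print(z,yaw,b,q.round(2),"err %.3f"%c)
E
```

```text
22 0 -40 [-0.57  0.84  2.51  2.73  1.41 -1.66] err 0.000
22 0 -32 [-0.55  0.68  2.47  2.74  1.09 -1.57] err 0.000
22 0 -24 [-0.52  0.56  2.39  2.7   0.77 -1.47] err 0.000
22 0 -16 [-0.49  0.47  2.31  2.58  0.47 -1.3 ] err 0.000
22 0 -8 [-0.48  0.43  2.22  2.21  0.28 -0.92] err 0.029
22 0 0 [-0.45  0.41  2.06  0.72  0.28  0.59] err 0.057
22 0 8 [-0.41  0.42  1.99  0.27  0.37  1.07] err 0.000
22 0 16 [-0.38  0.45  1.87  0.11  0.58  1.25] err 0.000
22 0 24 [-0.36  0.5   1.75  0.03  0.79  1.33] err 0.000
22 0 32 [-0.35  0.56  1.63 -0.01  0.98  1.37] err 0.000
22 0 40 [-0.33  0.63  1.51 -0.04  1.17  1.4 ] err 0.000
22 180 -40 [-0.57  0.84  2.51  2.73  1.41  1.48] err 0.000
22 180 -32 [-0.55  0.68  2.47  2.74  1.09  1.57] err 0.000
22 180 -24 [-0.52  0.56  2.39  2.7   0.77  1.67] err 0.000
22 180 -16 [-0.49  0.47  2.31  2.58  0.47  1.84] err 0.000
22 180 -8 [-0.48  0.43  2.22  2.21  0.28  2.22] err 0.029
22 180 0 [-0.45  0.41  2.06  0.72  0.28 -2.56] err 0.057
22 180 8 [-0.41  0.42  1.99  0.27  0.37 -2.07] err 0.000
22 180 16 [-0.38  0.45  1.87  0.11  0.58 -1.89] err 0.000
22 180 24 [-0.36
[... 1995 characters left out ...]
0 [-0.35  0.43  1.57 -0.04  1.31  1.37] err 0.000
130 180 -40 [-0.68  0.48  2.63  2.59  1.2   1.59] err 0.000
130 180 -32 [-0.64  0.31  2.55  2.53  0.84  1.76] err 0.000
130 180 -24 [-0.6   0.2   2.44  2.36  0.53  2.  ] err 0.000
130 180 -16 [-0.55  0.15  2.34  1.89  0.31  2.51] err 0.000
130 180 -8 [-0.52  0.13  2.23  0.98  0.28 -2.83] err 0.005
130 180 0 [-0.48  0.15  2.12  0.42  0.41 -2.25] err 0.000
130 180 8 [-0.44  0.18  2.    0.2   0.6  -2.02] err 0.000
130 180 16 [-0.41  0.23  1.89  0.09  0.79 -1.9 ] err 0.000
130 180 24 [-0.39  0.29  1.78  0.03  0.97 -1.84] err 0.000
130 180 32 [-0.37  0.36  1.67 -0.01  1.14 -1.79] err 0.000
130 180 40 [-0.35  0.43  1.57 -0.04  1.31 -1.77] err 0.000
```

```bash
cat >> kin.py <<'E'
def rel(p,Rt,o=None):
    o=o or get_obs(); Rm=R.from_euler('xyz',o["tcp_rot"])
    return Rm.inv().apply(p-o["tool_pos"])/400, np.degrees((Rm.inv()*Rt).as_rotvec())/30
def now(beta,yaw):
    o=get_obs(); Rm=R.from_euler('xyz',o["tcp_rot"]); d=T_D[:3,:3].T@(o["tool_pos"]-T_D[:3,3])
    e=np.degrees((pose((0,0,0),beta,yaw)[1].inv()*Rm).as_rotvec())
    print("t",round(o["time"],2),"deck",d.round(1),"roterr",e.round(1),"q",o["joint_positions"].round(2),"grip",round(o["grip_width"],1),"F",o["contact_force"].round(1))
E
python3 - <<'E'
from kin import *
now(20,0)
for z in(70,24): print(*[a.round(4) for a in rel(*pose((-4,-79.3,z),20,0))])
E
```

```text
t 2.7 deck [ -0.  -82.1  64.5] roterr [ 0.2 19.8  0.1] q [-0.45  0.31  2.1   0.59  0.28  0.73] grip 54.9 F [-0.8 -0.6 -0.7]
[-0.01   -0.007  -0.0136] [-0.0076 -0.6584 -0.0023]
[-0.0095 -0.0065  0.1014] [-0.0076 -0.6584 -0.0023]
```

Emit:
carry_out(
  moves=[-0.003,-0.002,-0.004,0,-0.15,0,0.6,-0.006,-0.004,-0.008,-0.003,-0.35,0,0.6,-0.008,-0.006,-0.012,-0.006,-0.55,0,0.6,-0.01,-0.007,-0.0136,-0.0076,-0.658,-0.002,0.6,-0.01,-0.007,-0.0136,-0.0076,-0.658,-0.002,0.6,-0.01,-0.007,-0.0136,-0.0076,-0.658,-0.002,0.6,-0.01,-0.007,-0.0136,-0.0076,-0.658,-0.002,0.6,-0.01,-0.007,-0.0136,-0.0076,-0.658,-0.002,0.6],
)

```text
time: 3.5
tool_pos: [510.7, -111.2, 133.4]
tcp_rot: [-3.141, -0.175, -0.142]
contact_force: [0.4, -0.3, -0.4]
grip_width: 55.2
```

Run:
```python
from kin import *
now(20,0)
for z in(24,): print(*[a.round(4) for a in rel(*pose((-4,-79.3,z),20,0))])
```

```text
t 3.5 deck [ -4.7 -79.2  70.2] roterr [0. 0. 0.] q [-0.39  0.38  1.83  0.06  0.76  1.29] grip 55.2 F [ 0.4 -0.3 -0.4]
[0.041  0.0002 0.1079] [-0.0004 -0.0005 -0.0008]
```

Emit:
carry_out(
  moves=[0.01,0,0.026,0,0,0,0.6,0.02,0,0.052,0,0,0,0.6,0.028,0,0.074,0,0,0,0.6,0.035,0,0.092,0,0,0,0.6,0.039,0,0.103,0,0,0,0.6,0.041,0,0.108,0,0,0,0.6,0.041,0,0.108,0,0,0,0.6,0.041,0,0.108,0,0,0,0.6],
)

```text
time: 4.3
tool_pos: [534.2, -114.5, 93.9]
tcp_rot: [-3.141, -0.175, -0.142]
contact_force: [1.4, -0.1, 0.5]
grip_width: 55.0
```

Run:
```python
from kin import *
now(20,0)
for n,c in(("top",(205,145,385,285)),("scene",(120,110,340,275))):
    overlay(capture(n),n,[],c,3.6,f"pics/{n}3.png")
```

```text
t 4.3 deck [ -3.9 -79.2  24.1] roterr [0. 0. 0.] q [-0.37  0.47  1.81  0.06  0.69  1.29] grip 55.0 F [ 1.4 -0.1  0.5]
```

View pics/top3.png

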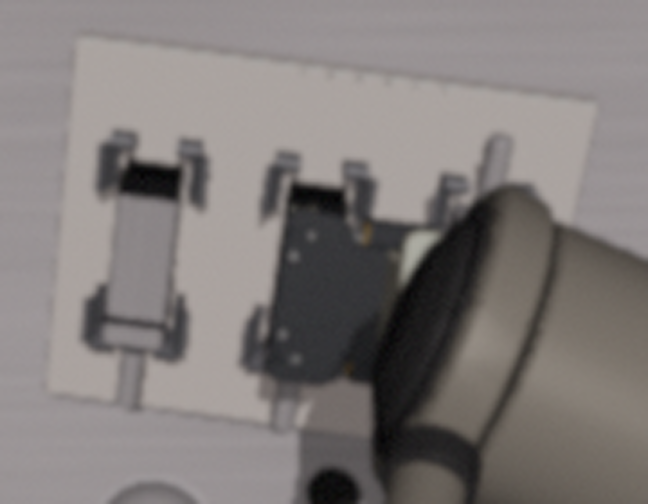

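View pics/scene3.png

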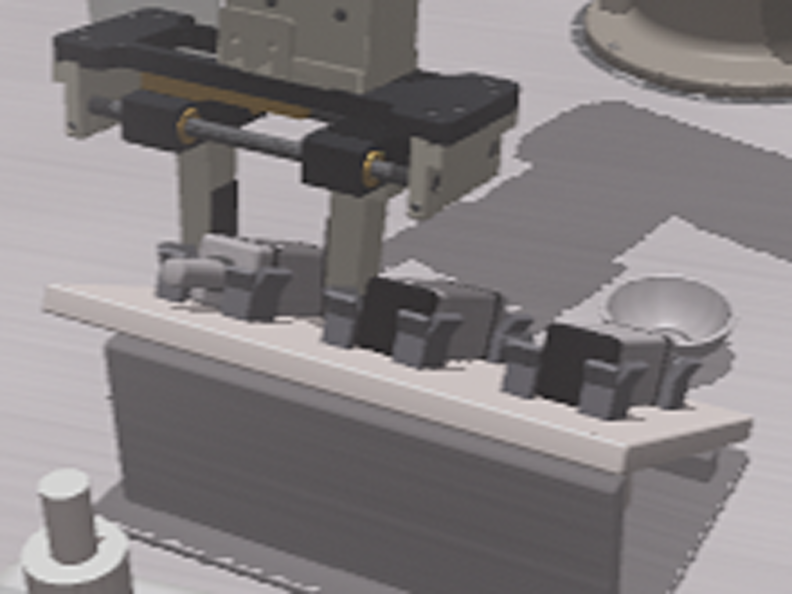

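The fingers straddle the reversed logger (about (290,270) in the scene crop). The right finger is between it and the middle one, and nothing is touching. Now I'll close.

Emit:
carry_out(
  moves=[0,0,0,0,0,0,0.4,0,0,0,0,0,0,0.36,0,0,0,0,0,0,0.3,0,0,0,0,0,0,0.2,0,0,0,0,0,0,0.2,0,0,0,0,0,0,0.2,0,0,0,0,0,0,0.2,0,0,0,0,0,0,0.2],
)

```text
time: 5.2
tool_pos: [534.3, -114.7, 94.3]
tcp_rot: [3.141, -0.176, -0.142]
contact_force: [-1.5, -2.8, 2.7]
grip_width: 29.6
```

Run:
```python
from kin import *
now(20,0)
for z in(50,130): print(*[a.round(4) for a in rel(*pose((-4,-79.3,z),20,0))])
```

```text
t 5.2 deck [ -3.6 -79.5  24.3] roterr [-0.   0.1  0. ] q [-0.37  0.47  1.81  0.06  0.69  1.29] grip 29.6 F [-1.5 -2.8  2.7]
[-0.0229 -0.0004 -0.06  ] [ 0.0005 -0.0024 -0.0007]
[-0.0911 -0.0003 -0.248 ] [ 0.0005 -0.0024 -0.0007]
```

Emit:
carry_out(
  moves=[-0.008,0,-0.02,0,0,0,0.2,-0.018,0,-0.05,0,0,0,0.2,-0.033,0,-0.09,0,0,0,0.2,-0.051,0,-0.14,0,0,0,0.2,-0.07,0,-0.19,0,0,0,0.2,-0.084,0,-0.23,0,0,0,0.2,-0.091,0,-0.248,0,0,0,0.2,-0.091,0,-0.248,0,0,0,0.2],
)

```text
time: 6.0
tool_pos: [481.2, -107.0, 186.6]
tcp_rot: [3.141, -0.177, -0.142]
contact_force: [-0.1, -1.1, -1.9]
grip_width: 30.1
```

```bash
cat > plan.py <<'E'
from kin import *
o=get_obs(); now(20,0); qa=o["joint_positions"]
for b in(-16,-20,-24):
  for z in (130,80,50,24):
    print(b,z,[a.round(2).tolist() if hasattr(a,'round') else a for a in ik(*pose((-2.4,-79.3,z),b,180),seed=[-.5,.3,2.4,2.5,.5,1.8])])
qb,_=ik(*pose((-2.4,-79.3,130),-20,180),seed=[-.5,.3,2.4,2.3,.5,1.9])
Pa=fk(qa,K)[0]-o["tool_pos"]; print("bias",Pa.round(2))
for s in np.linspace(0,1,9):
    q=qa+s*(qb-qa); p,Rt=fk(q,K); d=T_D[:3,:3].T@(p-T_D[:3,3]); tip=p+ (Rt.apply([0,0,-0]) ); print(s.round(2),q.round(2),d.round(0))
E
python3 plan.py
```

```text
t 6.0 deck [ -3.9 -79.3 131.1] roterr [-0.   0.1  0. ] q [-0.4   0.26  1.84  0.06  0.88  1.28] grip 30.1 F [-0.1 -1.1 -1.9]
-16 130 [[-0.55, 0.15, 2.33, 1.88, 0.31, 2.52], 0.0]
-16 80 [[-0.52, 0.3, 2.33, 2.31, 0.37, 2.1], 0.0]
-16 50 [[-0.5, 0.39, 2.32, 2.47, 0.42, 1.94], 0.0]
-16 24 [[-0.49, 0.46, 2.3, 2.57, 0.47, 1.85], 0.0]
-20 130 [[-0.58, 0.17, 2.39, 2.17, 0.4, 2.21], 0.0]
-20 80 [[-0.54, 0.33, 2.38, 2.47, 0.5, 1.92], 0.0]
-20 50 [[-0.52, 0.42, 2.37, 2.58, 0.56, 1.81], 0.0]
-20 24 [[-0.5, 0.5, 2.35, 2.65, 0.61, 1.75], 0.0]
-24 130 [[-0.6, 0.2, 2.44, 2.35, 0.53, 2.01], 0.0]
-24 80 [[-0.56, 0.37, 2.43, 2.56, 0.64, 1.8], 0.0]
-24 50 [[-0.54, 0.47, 2.41, 2.64, 0.71, 1.72], 0.0]
-24 24 [[-0.52, 0.55, 2.39, 2.69, 0.76, 1.68], 0.0]
bias [-0.29  0.24  0.41]
0.0 [-0.4   0.26  1.84  0.06  0.88  1.28] [ -4. -79. 132.]
0.12 [-0.42  0.24  1.91  0.32  0.82  1.39] [ -5. -33. 125.]
0.25 [-0.45  0.23  1.98  0.59  0.76  1.51] [  4.   1. 123.]
0.38 [-0.47  0.22  2.04  0.85  0.7   1.63] [ 18.  19. 125.]
0.5 [-0.49  0.21  2.11  1.12  0.64  1.74] [ 33.  21. 127.]
0.62 [-0.51  0.2   2.18  1.38  0.58  1.86] [ 42.   8. 129.]
0.75 [-0.53  0.19  2.25  1.64  0.52  1.98] [ 40. -16. 130.]
0.88 [-0.55  0.18  2.32  1.91  0.46  2.09] [ 26. -47. 130.]
1.0 [-0.58  0.17  2.39  2.17  0.4   2.21] [ -2. -79. 130.]
```

```bash
cat > plan2.py <<'E'
from kin import *
o=get_obs(); qa=o["joint_positions"]
qb,_=ik(*pose((-2.4,-79.3,130),-20,180),seed=[-.5,.3,2.4,2.3,.5,1.9])
b1,b2=-.2,-.12
W=[]
Rp=None; N=8
for s in np.linspace(0,1,N+1):
    q=qa+s*(qb-qa); q=q+np.array([b1,b2,0,0,0,0])*np.sin(np.pi*s); p,Rt=fk(q,K)
    # logger points: along tool x dir tilted by beta grasp; in tool frame
    Rl=pose((0,0,0),20,0)[1].inv()*RD  # logger axes (x up slope at grasp) in tool frame
    c=p+Rt.apply(pose((0,0,0),20,0)[1].inv().apply(RD.apply([-.4,0,-9.3])))
    pts=[c+Rt.apply(Rl.apply(v)) for v in([85,0,-6],[45,15,-15],[45,-15,-15],[-45,15,-15],[-45,-15,-15])]
    dz=min((T_D[:3,:3].T@(x-T_D[:3,3]))[2] for x in pts)
    r=np.zeros(3) if Rp is None else np.degrees((Rp.inv()*Rt).as_rotvec())/30
    Rp=Rt; d=T_D[:3,:3].T@(p-T_D[:3,3])
    print(s.round(2),q.round(2),d.round(0),"minz",round(dz),"r",r.round(2)); W.append(np.r_[p,Rt.as_quat()])
np.save("W.npy",W)
E
python3 plan2.py
cat > nx.py <<'E'
import sys
from kin import *
W=np.load("W.npy"); i=int(sys.argv[1]); now(-20,180)
a,b=rel(W[i][:3]+[.3,-.2,-.4],R.from_quat(W[i][3:])); print("CMD",i,a.round(3),b.round(3), (a/2).round(3),(b/2).round(3))
E
```

```text
0.0 [-0.4   0.26  1.84  0.06  0.88  1.28] [ -4. -79. 132.] minz 107 r [0. 0. 0.]
0.12 [-0.5   0.2   1.91  0.32  0.82  1.39] [  6. -71. 143.] minz 114 r [0.3  0.2  0.74]
0.25 [-0.59  0.15  1.98  0.59  0.76  1.51] [ 25. -71. 157.] minz 124 r [0.3  0.18 0.74]
0.38 [-0.65  0.11  2.04  0.85  0.7   1.63] [ 46. -76. 169.] minz 135 r [0.29 0.14 0.73]
0.5 [-0.69  0.09  2.11  1.12  0.64  1.74] [ 61. -84. 176.] minz 144 r [0.26 0.08 0.72]
0.62 [-0.7   0.09  2.18  1.38  0.58  1.86] [ 66. -90. 176.] minz 147 r [0.21 0.04 0.71]
0.75 [-0.67  0.1   2.25  1.64  0.52  1.98] [ 58. -91. 167.] minz 139 r [0.13 0.03 0.71]
0.88 [-0.63  0.13  2.32  1.91  0.46  2.09] [ 36. -87. 150.] minz 122 r [0.08 0.07 0.7 ]
1.0 [-0.58  0.17  2.39  2.17  0.4   2.21] [ -2. -79. 130.] minz 106 r [0.07 0.13 0.69]
```

```bash
python3 nx.py 1
```

```text
t 6.0 deck [ -3.9 -79.3 131.1] roterr [ -61.4    0.  -169.2] q [-0.4   0.26  1.84  0.06  0.88  1.28] grip 30.1 F [-0.1 -1.1 -1.9]
CMD 1 [ 0.013 -0.021 -0.036] [0.304 0.199 0.741] [ 0.007 -0.01  -0.018] [0.152 0.099 0.371]
```

Emit:
carry_out(
  moves=[0.002,-0.003,-0.005,0.046,0.03,0.11,0.2,0.004,-0.006,-0.011,0.091,0.06,0.22,0.2,0.006,-0.009,-0.016,0.137,0.09,0.33,0.2,0.008,-0.013,-0.022,0.182,0.12,0.445,0.2,0.01,-0.016,-0.027,0.228,0.15,0.555,0.2,0.012,-0.019,-0.032,0.274,0.18,0.667,0.2,0.013,-0.021,-0.036,0.304,0.2,0.741,0.2,0.013,-0.021,-0.036,0.304,0.2,0.741,0.2],
)

```text
time: 6.8
tool_pos: [484.4, -99.0, 201.1]
tcp_rot: [-2.896, -0.233, -0.549]
contact_force: [0.3, -0.3, -2.2]
grip_width: 29.7
```

```bash
python3 nx.py 2
```

```text
t 6.8 deck [  5.1 -70.9 142.6] roterr [ -45.4   -1.3 -149.2] q [-0.5   0.2   1.91  0.32  0.82  1.39] grip 29.7 F [ 0.3 -0.3 -2.2]
CMD 2 [ 0.036 -0.022 -0.044] [0.3   0.181 0.738] [ 0.018 -0.011 -0.022] [0.15  0.091 0.369]
```

Emit:
carry_out(
  moves=[0.005,-0.003,-0.007,0.045,0.027,0.11,0.2,0.011,-0.007,-0.013,0.09,0.054,0.22,0.2,0.016,-0.01,-0.02,0.135,0.081,0.33,0.2,0.022,-0.013,-0.026,0.18,0.109,0.443,0.2,0.027,-0.017,-0.033,0.225,0.136,0.553,0.2,0.032,-0.02,-0.04,0.27,0.163,0.664,0.2,0.036,-0.022,-0.044,0.3,0.181,0.738,0.2,0.036,-0.022,-0.044,0.3,0.181,0.738,0.2],
)

```text
time: 7.6
tool_pos: [494.6, -100.3, 222.9]
tcp_rot: [-2.654, -0.182, -0.951]
contact_force: [-0.4, -0.6, -1.6]
grip_width: 29.8
```

```bash
python3 nx.py 3
```

```text
t 7.6 deck [ 24.9 -70.8 156.3] roterr [ -31.8   -2.4 -128.2] q [-0.59  0.15  1.98  0.59  0.76  1.51] grip 29.8 F [-0.4 -0.6 -1.6]
CMD 3 [ 0.04  -0.033 -0.035] [0.294 0.138 0.728] [ 0.02  -0.016 -0.017] [0.147 0.069 0.364]
```

Emit:
carry_out(
  moves=[0.006,-0.005,-0.005,0.044,0.02,0.11,0.2,0.012,-0.01,-0.01,0.088,0.041,0.22,0.2,0.018,-0.015,-0.016,0.132,0.062,0.33,0.2,0.024,-0.02,-0.021,0.176,0.083,0.437,0.2,0.03,-0.025,-0.026,0.22,0.104,0.546,0.2,0.036,-0.03,-0.032,0.265,0.124,0.655,0.2,0.04,-0.033,-0.035,0.294,0.138,0.728,0.2,0.04,-0.033,-0.035,0.294,0.138,0.728,0.2],
)

```text
time: 8.4
tool_pos: [505.9, -107.4, 243.8]
tcp_rot: [-2.46, -0.03, -1.31]
contact_force: [-0.3, 0.1, -1.3]
grip_width: 29.5
```

```bash
python3 nx.py 4
```

```text
t 8.4 deck [ 45.9 -76.2 168.5] roterr [ -20.8   -3.7 -106.8] q [-0.65  0.11  2.05  0.85  0.7   1.62] grip 29.5 F [-0.3  0.1 -1.3]
CMD 4 [ 0.028 -0.033 -0.018] [0.265 0.081 0.718] [ 0.014 -0.017 -0.009] [0.132 0.041 0.359]
```

Emit:
carry_out(
  moves=[0.004,-0.005,-0.003,0.04,0.012,0.108,0.2,0.008,-0.01,-0.005,0.08,0.024,0.215,0.2,0.013,-0.015,-0.008,0.119,0.036,0.323,0.2,0.017,-0.02,-0.011,0.159,0.049,0.431,0.2,0.021,-0.025,-0.013,0.199,0.061,0.538,0.2,0.025,-0.03,-0.016,0.238,0.073,0.646,0.2,0.028,-0.033,-0.018,0.265,0.081,0.718,0.2,0.028,-0.033,-0.018,0.265,0.081,0.718,0.2],
)

```text
time: 9.2
tool_pos: [514.1, -116.2, 258.0]
tcp_rot: [-2.345, 0.193, -1.616]
contact_force: [0.0, -0.1, -2.7]
grip_width: 29.7
```

```bash
python3 nx.py 5
```

```text
t 9.2 deck [ 61.1 -83.8 176. ] roterr [-12.7  -5.1 -85.1] q [-0.69  0.09  2.12  1.12  0.64  1.74] grip 29.7 F [ 0.  -0.1 -2.7]
CMD 5 [ 0.014 -0.014  0.001] [0.207 0.036 0.714] [ 0.007 -0.007  0.001] [0.103 0.018 0.357]
```

Emit:
carry_out(
  moves=[0.002,-0.002,0,0.031,0.005,0.107,0.2,0.004,-0.004,0,0.062,0.011,0.214,0.2,0.006,-0.006,0,0.093,0.016,0.321,0.2,0.008,-0.008,0.001,0.124,0.022,0.428,0.2,0.01,-0.01,0.001,0.155,0.027,0.535,0.2,0.013,-0.013,0.001,0.186,0.032,0.643,0.2,0.014,-0.014,0.001,0.207,0.036,0.714,0.2,0.014,-0.014,0.001,0.207,0.036,0.714,0.2],
)

```text
time: 10.0
tool_pos: [517.9, -122.4, 260.3]
tcp_rot: [-2.328, 0.451, -1.902]
contact_force: [-0.3, 0.7, -1.4]
grip_width: 29.8
```

```bash
python3 nx.py 6
```

```text
t 10.0 deck [ 66.3 -89.4 175.7] roterr [ -7.4  -6.1 -63.4] q [-0.7   0.09  2.19  1.38  0.58  1.85] grip 29.8 F [-0.3  0.7 -1.4]
CMD 6 [0.017 0.021 0.014] [0.134 0.03  0.713] [0.009 0.011 0.007] [0.067 0.015 0.356]
```

Emit:
carry_out(
  moves=[0.003,0.003,0.002,0.02,0.004,0.107,0.2,0.005,0.006,0.004,0.04,0.009,0.214,0.2,0.008,0.009,0.006,0.06,0.013,0.321,0.2,0.01,0.013,0.008,0.08,0.018,0.428,0.2,0.013,0.016,0.01,0.1,0.022,0.535,0.2,0.015,0.019,0.013,0.12,0.027,0.642,0.2,0.017,0.021,0.014,0.134,0.03,0.713,0.2,0.017,0.021,0.014,0.134,0.03,0.713,0.2],
)

```text
time: 10.8
tool_pos: [515.7, -123.3, 248.2]
tcp_rot: [-2.442, 0.698, -2.238]
contact_force: [0.4, 0.4, -2.1]
grip_width: 29.8
```

```bash
python3 nx.py 7
```

```text
t 10.8 deck [ 58.5 -90.6 166.2] roterr [ -4.2  -5.9 -41.9] q [-0.68  0.1   2.26  1.65  0.52  1.97] grip 29.8 F [ 0.4  0.4 -2.1]
CMD 7 [0.046 0.051 0.016] [0.08  0.068 0.705] [0.023 0.026 0.008] [0.04  0.034 0.353]
```

Emit:
carry_out(
  moves=[0.007,0.008,0.002,0.012,0.01,0.106,0.2,0.014,0.015,0.005,0.024,0.02,0.212,0.2,0.021,0.023,0.007,0.036,0.031,0.317,0.2,0.028,0.031,0.01,0.048,0.041,0.423,0.2,0.035,0.038,0.012,0.06,0.051,0.529,0.2,0.041,0.046,0.014,0.072,0.061,0.635,0.2,0.046,0.051,0.016,0.08,0.068,0.705,0.2,0.046,0.051,0.016,0.08,0.068,0.705,0.2],
)

```text
time: 11.6
tool_pos: [505.0, -118.1, 222.4]
tcp_rot: [-2.736, 0.865, -2.708]
contact_force: [0.6, 0.7, -2.5]
grip_width: 29.8
```

Run:
```python
from kin import *
now(-20,180)
print(*[a.round(4) for a in rel(*pose((-2.4,-79.3,120),-20,180))])
```

```text
t 11.6 deck [ 35.8 -86.9 149.5] roterr [ -2.2  -3.8 -20.7] q [-0.63  0.13  2.32  1.91  0.46  2.09] grip 29.8 F [ 0.6  0.7 -2.5]
[0.1032 0.0575 0.0307] [0.0726 0.1279 0.6914]
```

Emit:
carry_out(
  moves=[0.015,0.009,0.005,0.011,0.019,0.104,0.2,0.031,0.017,0.009,0.022,0.038,0.207,0.2,0.046,0.026,0.014,0.033,0.058,0.311,0.2,0.062,0.035,0.018,0.044,0.077,0.415,0.2,0.077,0.043,0.023,0.054,0.096,0.519,0.2,0.093,0.052,0.028,0.065,0.115,0.622,0.2,0.1032,0.0575,0.0307,0.0726,0.1279,0.6914,0.2,0.1032,0.0575,0.0307,0.0726,0.1279,0.6914,0.2],
)

```text
time: 12.4
tool_pos: [488.0, -107.9, 177.5]
tcp_rot: [-3.141, 0.872, 3.002]
contact_force: [-0.2, -0.0, -1.8]
grip_width: 30.0
```

```bash
cat > look.py <<'E'
import sys
from kin import *
b,yw,tag=float(sys.argv[1]),float(sys.argv[2]),sys.argv[3]
o=get_obs(); now(b,yw)
# predicted held logger: centre in tool frame from grasp
T0=pose((0,0,0),20,0)[1]
Rm=R.from_euler('xyz',o["tcp_rot"]); Rl=Rm*T0.inv()*RD
T=np.eye(4);T[:3,:3]=Rl.as_matrix();T[:3,3]=o["tool_pos"]+Rl.apply([-.4,.2,-9.3-15])
d=T_D[:3,:3].T@(T[:3,3]-T_D[:3,3]);print("pred logger base centre deck",d.round(1),"x axis",(T_D[:3,:3].T@T[:3,0]).round(3))
for n,c in(("top",(205,145,385,285)),("scene",(110,90,330,250))):
    im=capture(n)
    overlay(im,n,[],c,3.6,f"pics/{n}_{tag}.png")
    overlay(im,n,[(T,l,(0,255,0)) for l in logger(1)],c,3.6,f"pics/{n}_{tag}o.png")
E
python3 look.py -20 180 5
```

```text
t 12.4 deck [ -2.5 -79.2 119.8] roterr [-0.   0.  -0.1] q [-0.57  0.2   2.39  2.25  0.42  2.13] grip 30.0 F [-0.2 -0.  -1.8]
pred logger base centre deck [ -2.1 -79.4  95.5] x axis [-1.    -0.001  0.001]
```

View pics/top_5o.png

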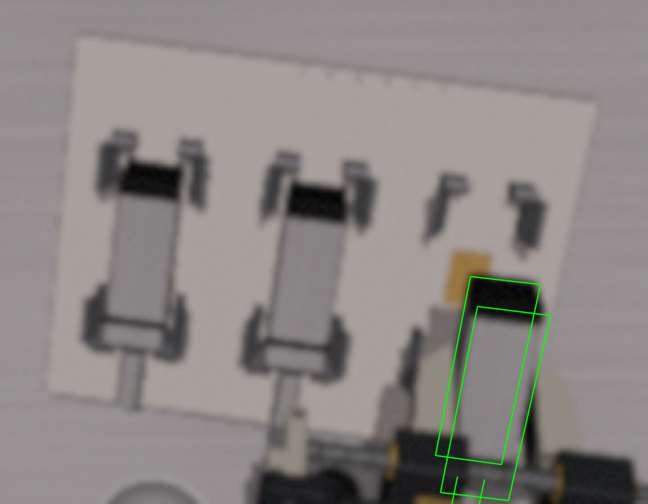

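View pics/scene_5o.png

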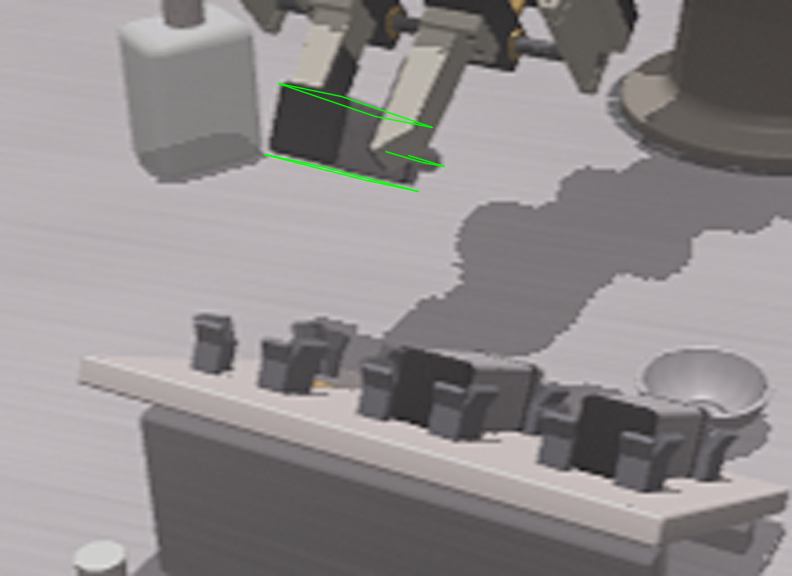

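Run:
```python
from h import *
im=cv2.cvtColor(cv2.imread("pics/top_5.png"),cv2.COLOR_BGR2RGB)
n="top"; raw=capture("top")
B=[]
for y in(-80,0,80):
    for s in(-1,1):
        B.append((T_D,[(29,y+s*17.5,14),(53,y+s*17.5,14),(53,y+s*10,14)],(0,255,0)))
        B.append((T_D,[(29,y+s*28,0),(53,y+s*28,0)],(0,0,255)))
overlay(raw,n,B,(225,175,365,250),5.6,"pics/guid.png")
```

```text
(no output)
```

View pics/guid.png

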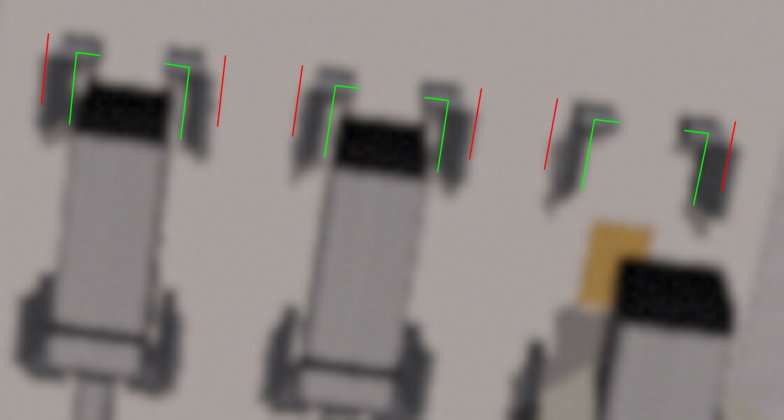

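Run:
```python
from kin import *
now(-20,180)
for z in(55,): print(*[a.round(4) for a in rel(*pose((-2.4,-79.7,z),-20,180))])
```

```text
t 12.55 deck [ -1.8 -79.5 120.2] roterr [-0.  -0.1 -0.1] q [-0.57  0.2   2.39  2.25  0.42  2.13] grip 29.9 F [ 0.4 -0.5 -2.2]
[ 0.0572 -0.0004  0.1526] [0.     0.0018 0.0033]
```

Emit:
carry_out(
  moves=[0.008,0,0.022,0,0,0,0.2,0.018,0,0.048,0,0,0.001,0.2,0.028,0,0.075,0,0.001,0.002,0.2,0.039,0,0.104,0,0.001,0.002,0.2,0.048,0,0.13,0,0.001,0.003,0.2,0.054,0,0.145,0,0.002,0.003,0.2,0.057,0,0.1526,0,0.002,0.003,0.2,0.057,0,0.1526,0,0.002,0.003,0.2],
)

```text
time: 13.35
tool_pos: [520.3, -112.8, 121.4]
tcp_rot: [-3.141, 0.872, 3.001]
contact_force: [0.1, 0.1, -2.4]
grip_width: 29.7
```

```bash
python3 look.py -20 180 6
python3 - <<'E'
from kin import *
for z in(36,25): print(*[a.round(4) for a in rel(*pose((-2.4,-79.7,z),-20,180))])
E
```

```text
t 13.35 deck [ -2.3 -79.5  54.9] roterr [-0.  0. -0.] q [-0.52  0.41  2.37  2.56  0.55  1.82] grip 29.7 F [ 0.1  0.1 -2.4]
pred logger base centre deck [ -1.9 -79.7  30.6] x axis [-1. -0.  0.]
[ 0.0171 -0.0004  0.0452] [0.0001 0.0005 0.0009]
[ 0.0265 -0.0004  0.071 ] [0.0001 0.0005 0.0009]
```

View pics/top_6.png

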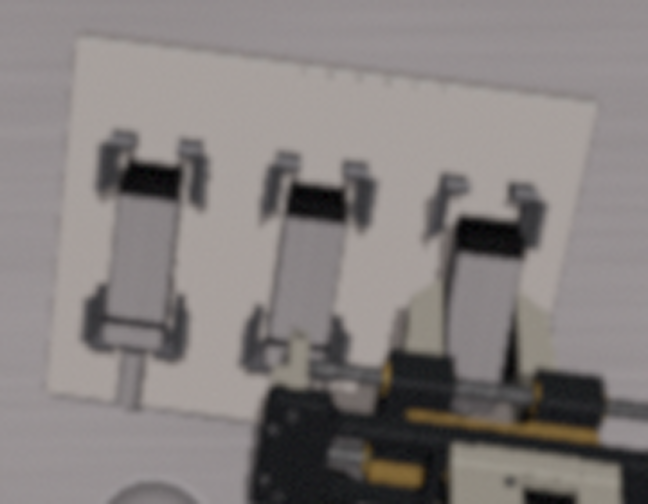

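View pics/scene_6.png

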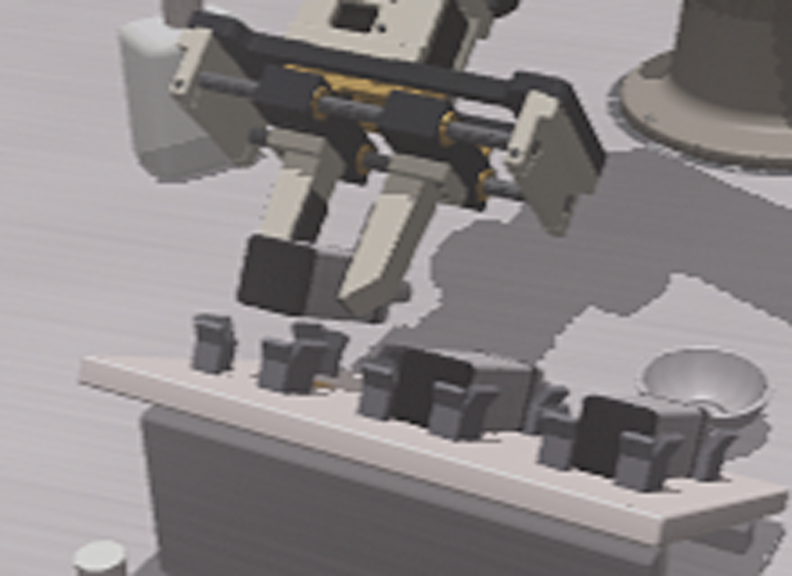

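The logger sits above its slot, cap up the slope (top crop (488,235)), lined up with the guides, and the neighbours haven't moved. I'll lower it in two stages.

Emit:
carry_out(
  moves=[0.003,0,0.008,0,0,0,0.2,0.006,0,0.016,0,0,0,0.2,0.009,0,0.024,0,0,0,0.2,0.012,0,0.032,0,0,0,0.2,0.015,0,0.04,0,0,0,0.2,0.017,0,0.045,0,0,0,0.2,0.017,0,0.045,0,0,0,0.2,0.017,0,0.045,0,0,0,0.2],
)

```text
time: 14.25
tool_pos: [529.5, -114.1, 104.9]
tcp_rot: [-3.141, 0.873, 3.001]
contact_force: [-0.6, -0.6, -1.6]
grip_width: 29.7
```

Run:
```python
from kin import *
now(-20,180)
for z in(25,): print(*[a.round(4) for a in rel(*pose((-2.4,-79.7,z),-20,180))])
```

```text
t 14.25 deck [ -2.5 -79.5  36. ] roterr [-0. -0. -0.] q [-0.51  0.47  2.36  2.62  0.59  1.77] grip 29.7 F [-0.6 -0.6 -1.6]
[ 0.0092 -0.0006  0.0259] [0.0003 0.0001 0.0008]
```

No contact yet, so I'll continue to z = 25.

Emit:
carry_out(
  moves=[0.002,0,0.005,0,0,0,0.2,0.004,0,0.01,0,0,0,0.2,0.006,0,0.015,0,0,0,0.2,0.007,0,0.019,0,0,0,0.2,0.008,0,0.023,0,0,0,0.2,0.009,0,0.0255,0,0,0,0.2,0.009,0,0.0255,0,0,0,0.2,0.009,0,0.0255,0,0,0,0.2],
)

```text
time: 15.05
tool_pos: [534.9, -114.8, 95.6]
tcp_rot: [-3.141, 0.873, 3.001]
contact_force: [0.2, -0.4, -2.2]
grip_width: 29.7
```

```bash
python3 look.py -20 180 7
```

```text
t 15.05 deck [ -2.4 -79.5  25.2] roterr [-0.  0. -0.] q [-0.51  0.5   2.35  2.64  0.61  1.75] grip 29.7 F [ 0.2 -0.4 -2.2]
pred logger base centre deck [ -2.  -79.7   0.9] x axis [-1. -0.  0.]
```

View pics/scene_7.png

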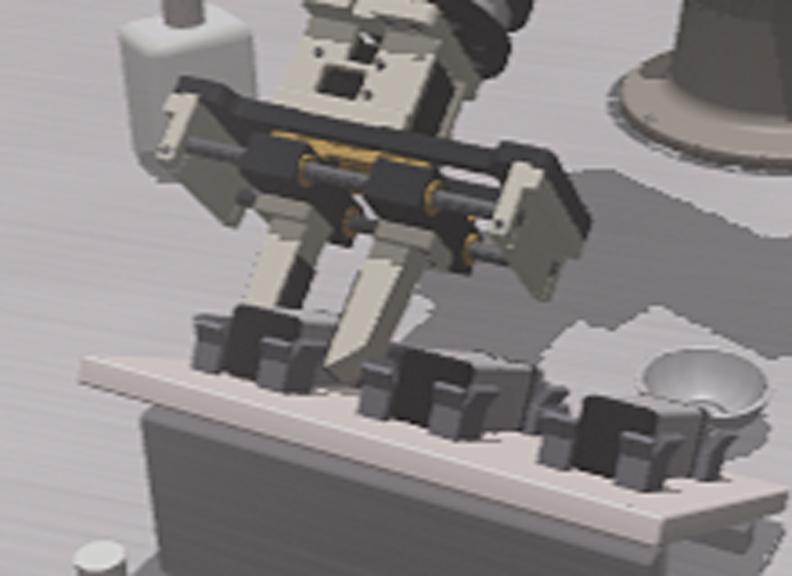

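View pics/top_7.png

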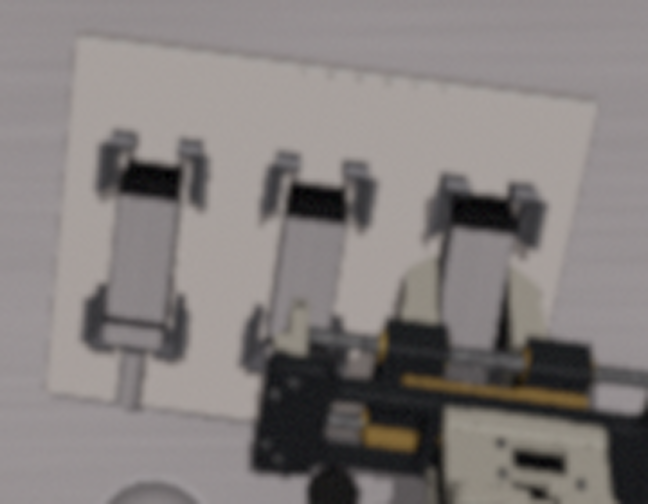

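The logger is seated between the guides, in line with its neighbours, and there's no contact force. I'll let go.

Emit:
carry_out(
  moves=[0,0,0,0,0,0,0.36,0,0,0,0,0,0,0.42,0,0,0,0,0,0,0.48,0,0,0,0,0,0,0.54,0,0,0,0,0,0,0.58,0,0,0,0,0,0,0.58,0,0,0,0,0,0,0.58,0,0,0,0,0,0,0.58],
)

```text
time: 15.95
tool_pos: [534.9, -114.8, 95.7]
tcp_rot: [-3.141, 0.873, 3.001]
contact_force: [0.1, -0.0, -0.3]
grip_width: 53.1
```

Run:
```python
from kin import *
now(-20,180)
for z in(60,130): print(*[a.round(4) for a in rel(*pose((-2.4,-79.7,z),-20,180))])
```

```text
t 15.95 deck [ -2.4 -79.5  25.2] roterr [-0. -0. -0.] q [-0.51  0.5   2.35  2.64  0.61  1.75] grip 53.1 F [ 0.1 -0.  -0.3]
[-0.0297 -0.0006 -0.0817] [0.0003 0.0002 0.0008]
[-0.0896 -0.0006 -0.2462] [0.0003 0.0002 0.0008]
```

Emit:
carry_out(
  moves=[-0.008,0,-0.022,0,0,0,0.58,-0.02,0,-0.055,0,0,0,0.58,-0.034,0,-0.093,0,0,0,0.58,-0.05,0,-0.137,0,0,0,0.58,-0.066,0,-0.181,0,0,0,0.58,-0.08,0,-0.22,0,0,0,0.58,-0.0896,0,-0.246,0,0,0,0.58,-0.0896,0,-0.246,0,0,0,0.58],
)

```text
time: 16.75
tool_pos: [482.6, -107.5, 188.1]
tcp_rot: [-3.138, 0.876, 3.003]
contact_force: [-0.1, 0.2, 0.2]
grip_width: 53.2
```

Emit:
carry_out(
  moves=[0,0,-0.05,0,0,0,0.58,0,0,-0.1,0,0,0,0.58,0,0,-0.14,0,0,0,0.58,0,0,-0.17,0,0,0,0.58,0,0,-0.17,0,0,0,0.58,0,0,-0.17,0,0,0,0.58,0,0,-0.17,0,0,0,0.58,0,0,-0.17,0,0,0,0.58],
)

```text
time: 17.55
tool_pos: [431.2, -100.0, 231.0]
tcp_rot: [-3.14, 0.875, 3.002]
contact_force: [-0.1, -0.0, -1.6]
grip_width: 53.1
```

Run:
```python
from kin import *
now(-20,180)
B=[]
for y,s in((-80,-1),(0,-1),(80,-1)):
    for l in logger(s,-4,y)[1:]: B.append((T_D,l,(0,255,0)))
im=capture("top"); overlay(im,"top",B,(205,145,385,285),4.2,"pics/top_8o.png"); overlay(im,"top",[],(205,145,385,285),4.2,"pics/top_8.png")
overlay(capture("scene"),"scene",B,(110,90,330,250),3.6,"pics/scene_8o.png")
```

```text
t 17.55 deck [-25.4 -79.4 194.9] roterr [ 0.  -0.1 -0.1] q [-0.69 -0.07  2.43  1.62  0.41  2.71] grip 53.1 F [-0.1 -0.  -1.6]
```

View pics/top_8o.png

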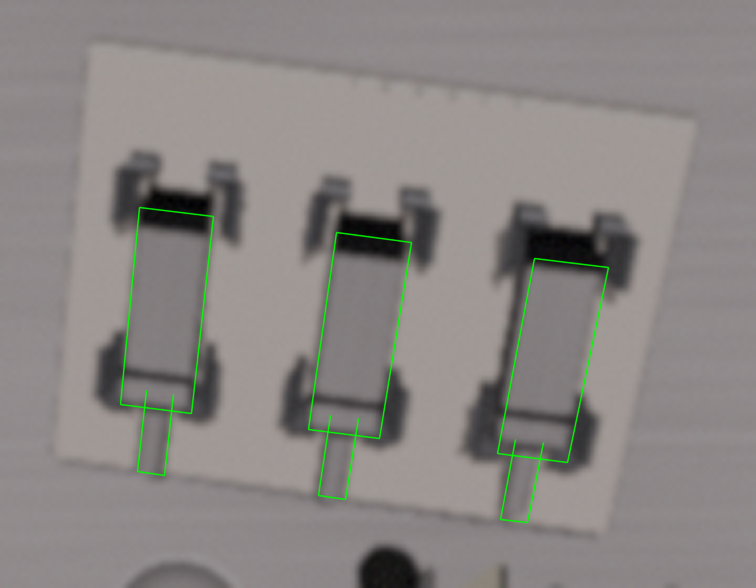

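View pics/scene_8o.png

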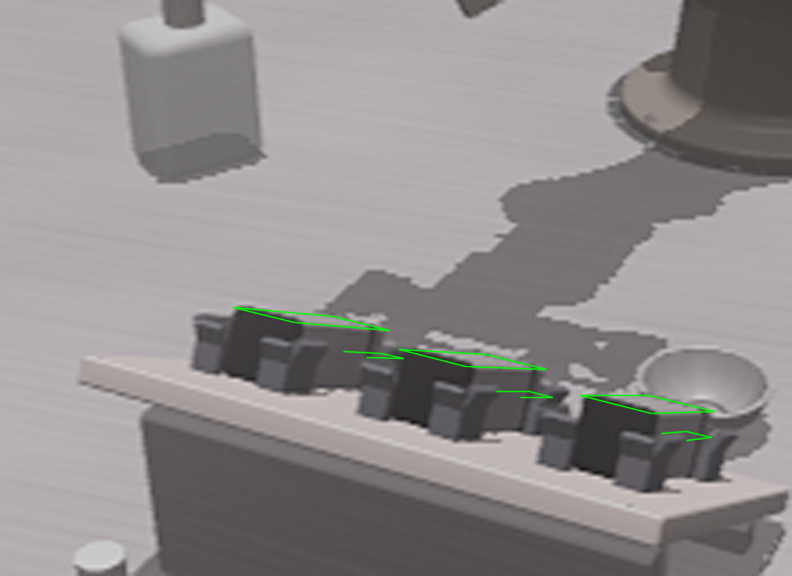

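All three loggers lie flat in their slots with probes pointing down the slope, and each outline matches at about x = −4 mm (turned logger's probe tip at (515,520) in the top crop). The gripper is well clear, so I'll hand in.

```bash
python3 -c "
from plant import *
print(close_job())"
```

```text
the job is handed in; nothing more can be done
None
```

I turned the reversed logger end for end, put it back in its own slot (y = −80 mm) with the probe pointing down the slope, and let go. I handed the job in at about 17.6 s of the 42 s allowed; no verdict was reported.

**How it was done:** The arm could not hold the tool square to the deck because joint 5 reached its lower limit on the first approach. I fitted the arm's kinematics and gripped the logger with the tool tilted 20° one way. I then lifted it to about 130 mm off the face and turned it clear of the dock by swinging joint 4. It went down with the tool tilted 20° the other way, so it was flat when I released it about 1 mm above the slot floor.

**Last checks:**
- **Turned logger:** in both cameras it lies between its guides like the others, within about 1–2 mm of the outline drawn for a logger resting against the lower guides (x about −4 mm).
- **Other two loggers:** no visible movement from the first picture.
- **Gripper:** open at 53 mm and about 195 mm off the deck face, and no contact force showed while lowering or releasing.

No check failed. The deck fit left residuals of up to about 1 pixel (about 2 mm), which limits how exactly these positions are known.

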